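# Bolt, tug-test and turn over a plaster mould in its turnover stand

### The arm

A 6-joint arm with a two-finger parallel gripper is mounted at the origin on the work surface. World frame = base frame: x ahead of the robot, y to its left, z up, the work surface at z = 0. Lengths are in m, angles in rad, forces in N, time in s.
With the tool pointing down it reaches from about 0.325 to 0.75 m from the base axis. Payload 7.6 kg.
Tool frame: the origin (TCP) lies on the mounting face of the last link; the fingertips stand 173 mm ahead of it and the grasp point (between the pads) lies 155 mm ahead of it; x points along the fingers, z is the direction in which the jaws open and shut, and the axes are right-handed (so a half turn about x gives the same grasp; the last joint's range is limited). The gripper opens to 85 mm and grips with 20 to 120 N. Pads are 22 mm wide; open, the fingers measure 114 mm over their backs; the gripper's body (76 mm by 85 mm) begins 54 mm behind the grasp point. The pads swing forward as they close: fully open they stand 13 mm farther back than shut.
Start: joints at [1.167, 0.052, 1.401, -0, 1.689, -0.07], TCP at [0.172, 0.496, 0.405] pointing down, gripper open.
Joint ranges: [-2.9, 2.9], [-0.91, 2.17], [0.12, 2.37], [-1.06, 4.2], [0.26, 2.73], [-2.93, 2.93]. Speed limits (rad/s): [2.57, 2.57, 3.01, 3.14, 3.14, 3.14].

### API

Orientations are given as a rotation vector (axis times angle).
In Python, from rig import sense, optics, order gives the robot as it stands. The module is installed in compiled form; this text tells all that it offers.
- The arm moves only by the tool send_rows, never from a script. Its argument "targets" is a list of rows, each a list of 7 numbers: the finger opening in m, from 0 to 0.0854, then the shift along the tool's x, y, z in m, then the turn, a rotation vector about the tool's x, y, z in rad. A call has 1 to 20 rows; each row is the pose to reach, as a shift and turn from the pose commanded when the call began, along the tool's axes at that moment; what a row does not reach only later rows make up. A row lasts 1/12 s, in which the tool goes at most 41.7 mm and 7.16 degrees, less where a joint would pass 70% of its speed; a pose out of reach is approached as far as the arm can. A call with a gripper value outside its range is refused whole. The fingers move at their own pace and stop on an object; "grip_force" is the grip in N (left out, the last holds). Time passes only in rows, so rows that repeat a pose let the fingers close. It gives the time, the measured TCP pose, the force and the opening at its end, in the units of the state.
- sense(): the state, without advancing time (a new reading comes with each control period).
- optics.snapshot(name): name is "scene" or "top"; returns (picture, depth): 480x640x3 uint8, red, green, blue; 480x640 float32, m along the optical axis (not along the pixel's ray), 0 where there is no reading.
- optics.camera_model(name): a dict with "mtx" (3x3 intrinsics, pixels), "origin" and "attitude" of the camera in the world. Camera axes: x right, y up, looking along -z (the intrinsics and any distortion apply to the point x, -y, -z); pixel columns grow to the right and rows downward; lengths in m; the calibration is good to about 2 mm. A picture is of the moment at which its call begins. camera_model takes no time and is no camera call.
- order.finish_job(): hands the job in, once; it reports no verdict.
The state is a dict: "time": time; "joint_positions": joint angles; "qd": joint speeds; "tau": joint torques, N m; "ee_pos": TCP position; "orientation": TCP orientation; "wrist_force": force on the tool from outside, world axes, zero at the start; "wrist_torque": the same for the moment, N m; "width": finger opening in m.
Only numpy, scipy, OpenCV 4.12 (cv2) and the standard library are available. Lean on these libraries where they do the work, as an engineer would, in place of code of your own. Each camera call takes 0.05 s, during which the arm holds its last target. There are 200 camera calls.

### The job

Get the plaster mould ready to dry mouth-down: with the cradle still level, slide its carrier fully home in the cradle of the turnover stand and shoot the bolt across its front. Tug the carrier's handle firmly back towards the open front so that the carrier comes up hard against the bolt and you know it holds, and only then turn the cradle by its spoked wheel right over to its stop, upside down. Leave the carrier bolted in the cradle, and do not knock the other things on the table about.

Things in the scene. Friction and masses are not known exactly. Their poses are not given: they have to be found in the camera images.
- stand: Turnover stand fixed to the table: plywood base 200 x 235 x 22 mm, two grey uprights at y = +-94 mm (45 x 15 mm, 170 mm high) bearing a tilting aluminium cradle, level axis 150 mm up. Origin: centre of the base's underside. x points from the cradle's open front to its back (front faces roughly to the robot), y to the left along the axis, z up.
- cradle (a joint): Cradle angle (rad): 0 = level, right way up, at one stop; pi = upside down, at the other stop. Grows as the front goes down, i.e. as the wheel's top moves towards the front (-x of the stand). Stiff (0.45 N m of friction; 3 to 9 N at a wheel ball); stays where it is left.
- cradle_axis (a point): Point on the tilting axis midway between the uprights, 150 mm above the table; its axes turn with the cradle, and are the stand's when level. Cradle: tray 172 (x) x 125 (y) mm, floor 45 mm below the axis, side rails with lips reaching over the carrier's edges (lip tops 27 mm below the axis), end stop at x = +76 mm, front open.
- carrier: Loose steel plate 150 x 110 x 10 mm lying between the cradle's rails (2.5 mm play at the sides and above), a plaster mould 80 x 75 x 55 mm strapped on it (x from -8 to +72 mm, top 65 mm above the underside, mouth up); 0.37 to 0.63 kg. Origin: centre of the underside; x to the cradle's back, z up. Starts drawn 14 to 33 mm out to the front; slides with 1 to 4 N.
- carrier_mid (a point): Centre of the carrier plate, 5 mm above its underside. In the cradle_axis frame: x is about +1 mm when fully home, about -6 mm when drawn against the shot bolt; z is -40 mm (about -37 mm when upside down).
- carrier_handle (a point): Middle of the top bar of the carrier's handle, an upright steel loop near the plate's front edge (carrier x = -66 mm, 41 mm above the underside). Bar 56 mm long along y, 8 x 8 mm; its top is level with the tilting axis. Between it and the mould is a free gap of 54 mm, 35 mm deep; in front nothing. Can be pushed, hooked from behind, or pinched.
- bolt (a joint): Travel of the sliding bolt (m): 0 = withdrawn, 0.042 = fully shot across the carrier's front. Slides along the cradle's -y (towards the middle), friction about 2 N; stays where it is left. Can pass only when the carrier is within about 6 mm of fully home; shot, it leaves the carrier about 7 mm of play.
- bolt_knob (a point): Point on the bolt's upright knob (post 12 mm thick, 16 mm ball on top), 20 mm below its top. Knob in front of the cradle's left rail: with the bolt withdrawn at x = -88, y = +92 mm from cradle_axis, top 15 mm above the axis, foot 31 mm below; it moves 42 mm towards -y as the bolt is shot.
- bolt_bar: Flat steel bar of the bolt, 15 x 54 x 18 mm (x, y, z), under the knob; origin at its centre. The tugged carrier's front edge bears on its back face.
- wheel_hub (a point): Centre of the spoked wheel fixed to the cradle's right end (y = -137 mm from cradle_axis, on the axis). Hub radius 20 mm; four steel spokes 10 mm thick, 90 degrees apart, each ending in a black ball of radius 11 mm, its centre 90 mm from the axis. Push a spoke or ball from its back side over the top to the front, then the next.
- ball0 (a point): Centre of the ball of the spoke that at cradle angle 0 points up, leaning 35 degrees from straight up towards the back (+x); as the cradle turns to angle q it leans 35 degrees minus q.
- ball1 (a point): Centre of the next ball, 90 degrees behind ball0: it comes to where ball0 started when the cradle has turned by 90 degrees.
- figure: Bystander: small unfired clay figure, 80 mm tall, 60 mm wide; origin at its underside
- pinch_pot: Bystander: shallow clay pinch pot, 68 mm across, 38 mm tall; origin at its underside
- tub: Bystander: open white plastic tub, 110 mm across, 75 mm tall; origin at its underside
- jar: Bystander: closed glass jar, 60 mm across, 85 mm tall; origin at its underside
- spatula: Bystander: spatula lying flat; origin at its underside
- brush: Bystander: brush lying flat; origin at its underside
- rib: Bystander: flat wooden shaping rib, 90 x 50 x 8 mm; origin at its underside
Not all that is in view belongs to the job. Leave any purple or turquoise look-alike of the carrier alone.

How it is judged:
By the outcome, as a careful person would: the job done as asked, in the order asked, and still so for the second after the job is handed in, with the robot touching nothing.
It also fails if it takes over 67 s, if anything falls off the work surface, if the arm or the gripper's body presses on something with over 40 N, if the wrist force passes 120 N, or if a joint passes its speed limit or range.

## Working session

There is one attempt and no reset: what is moved stays moved. The work goes in short steps, Python scripts to look and compute and a tool call to move; the robot and the scene stay as the last step left them, time stands still between calls to the robot, and variables do not carry over. Pictures are saved under pics/ and viewed, about 8 in all and at most 12, crops included, and the job is handed in when it is done.

Besides the shell and the picture viewer there is one more tool, called after "Call:" as a command line: name --pt "numbers of a row" for each row, then --argument value for the rest. send_rows: Moves the arm, as the interface text tells. Its arguments: {"type":"object","properties":{"targets":{"type":"array","items":{"type":"array","items":{"type":"number"}}},"grip_force":{"type":"number"}},"required":["targets"]}

```bash
mkdir -p pics
python3 - <<'E'
from rig import sense, optics
import cv2,numpy as np
print(sense())
for n in ("scene","top"):
    p,d=optics.snapshot(n); cv2.imwrite(f"pics/{n}0.png",p[...,::-1]); np.savez(f"pics/{n}0.npz",p=p,d=d)
    print(n,optics.camera_model(n))
E
```

```text
{'time': 0.0, 'joint_positions': array([ 1.16665539e+00,  5.28330685e-02,  1.40176017e+00, -5.16826591e-08,
        1.68861162e+00, -7.02523217e-02]), 'qd': array([-1.69263201e-04, -5.67252732e-05,  1.08211404e-03, -2.08547546e-03,
       -7.51184392e-04,  9.42952418e-04]), 'tau': array([-2.43485338e-04, -3.81656992e+01, -3.60187054e+01, -1.35130808e-04,
        6.15598095e-03, -6.98656333e-07]), 'ee_pos': array([0.17199302, 0.49598917, 0.40385625]), 'orientation': array([-0.96070625,  1.35026938,  0.95931494]), 'wrist_force': array([-0.0948542 ,  0.72195523, -0.17029109]), 'wrist_torque': array([-0.0053195 , -0.01822298, -0.04507606]), 'width': 0.0858087455622902}
scene {'mtx': array([[434.92493937,   0.        , 314.95173477],
       [  0.        , 434.92493937, 236.40329029],
       [  0.        ,   0.        ,   1.        ]]), 'origin': array([ 1.08196775, -0.12164731,  0.89234052]), 'attitude': array([0.55522984, 0.44137455, 1.29596312])}
top {'mtx': array([[451.48830117,   0.        , 320.05111082],
       [  0.        , 451.48830117, 244.71800502],
       [  0.        ,   0.        ,   1.        ]]), 'origin': array([0.37784559, 0.02340757, 1.30412318]), 'attitude': array([ 0.09272377, -0.12943316, -1.53970492])}
```

View pics/scene0.png

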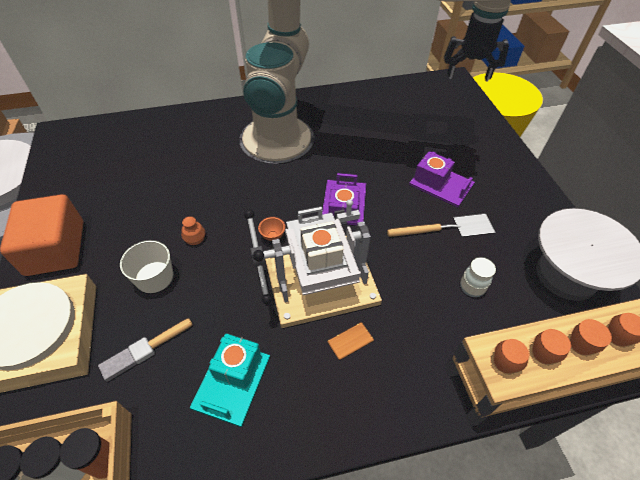

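View pics/top0.png

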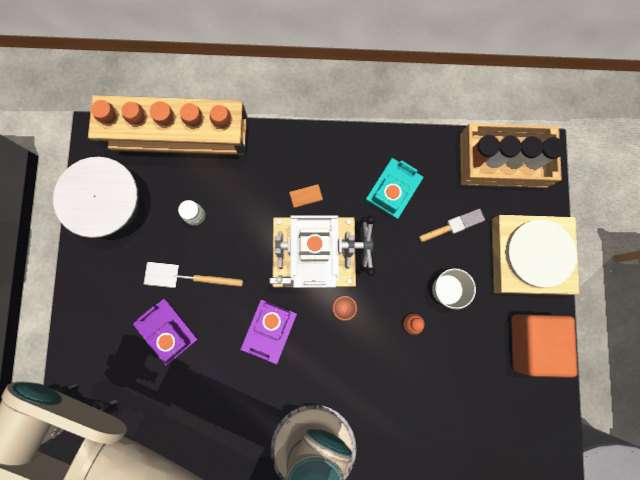

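The scene view shows the stand at about (320,255), with its wheel on the left at (258,250) and the front facing the robot. In the top view the stand is at (315,250), the wheel at (367,245), the knob near (283,281), a purple look-alike at (270,330) and the pinch pot at (345,308). Next I'll measure the stand.

```bash
cat > h.py <<'E'
import numpy as np, cv2
from rig import sense, optics
from scipy.spatial.transform import Rotation as R
def cam(n):
    m=optics.camera_model(n); return m['mtx'],np.array(m['origin']),R.from_rotvec(m['attitude']).as_matrix()
def cloud(n,d):
    K,o,A=cam(n); v,u=np.mgrid[:480,:640]
    c=np.stack([(u-K[0,2])/K[0,0]*d,-(v-K[1,2])/K[1,1]*d,-d],-1)
    w=c@A.T+o; w[d==0]=np.nan; return w
def proj(n,P):
    K,o,A=cam(n); c=(np.atleast_2d(P)-o)@A
    return np.c_[K[0,2]-K[0,0]*c[:,0]/c[:,2],K[1,2]+K[1,1]*c[:,1]/c[:,2]]
E
python3 - <<'E'
from h import *
for n in ("scene","top"):
    f=np.load(f"pics/{n}0.npz"); p,d=f['p'],f['d']; w=cloud(n,d)
    hsv=cv2.cvtColor(p,cv2.COLOR_RGB2HSV); z=w[...,2]
    print(n,"table z",np.nanmedian(z[abs(z)<.02]))
    near=(w[...,0]>.3)&(w[...,0]<.62)&(abs(w[...,1])<.25)
    base=near&(abs(z-.022)<.008)&(hsv[...,0]>8)&(hsv[...,0]<28)&(hsv[...,1]>60)&(hsv[...,2]>90)
    nn,l,s,_=cv2.connectedComponentsWithStats(base.astype(np.uint8))
    q=w[base&(z>.014)][:,:2]
    print("base n",len(q),cv2.minAreaRect((q*1000).astype(np.float32)), np.nanmedian(z[base]))
    # orange mould top
    m=near&(z>.13)&(z<.22)&((hsv[...,0]<15))&(hsv[...,1]>120)
    print("mould mouth",w[m].mean(0),m.sum())
    # uprights (z ~.17)
    blk=near&(hsv[...,2]<70)&(z>.06)
    nn,l,s,c=cv2.connectedComponentsWithStats(blk.astype(np.uint8))
    for i in range(1,nn):
        if s[i,4]>8: print("blk",s[i,4],c[i].round(),np.nanmedian(w[l==i],0).round(4))
for n,b in (("scene",(230,170,390,330)),("top",(255,195,395,345))):
    p=np.load(f"pics/{n}0.npz")['p'][b[1]:b[3],b[0]:b[2]]
    cv2.imwrite(f"pics/{n}_c.png",cv2.resize(p,None,fx=3.7,fy=3.7,interpolation=cv2.INTER_CUBIC)[...,::-1])
a=cv2.imread("pics/scene_c.png"); b=cv2.imread("pics/top_c.png"); b=cv2.resize(b,(400,429)); a=cv2.resize(a,(400,400))
o=np.zeros((429,800,3),np.uint8);o[:400,:400]=a;o[:,400:]=b;cv2.imwrite("pics/both.png",o)
E
```

```text
scene table z 0.000985285429276006
base n 2479 ((502.7562255859375, -27.52752685546875), (510.99298095703125, 262.8780822753906), 74.52638244628906) 0.02271174485133276
mould mouth [0.54350225 0.0152384  0.17233827] 208
blk 82 [248. 214.] [ 0.479  -0.1256  0.2089]
blk 23 [337. 214.] [0.4423 0.0743 0.117 ]
blk 15 [343. 223.] [0.4601 0.0895 0.1002]
blk 16 [358. 228.] [0.5281 0.1001 0.1615]
blk 54 [359. 243.] [0.5428 0.1007 0.123 ]
blk 160 [258. 258.] [ 0.5986 -0.1217  0.2271]
blk 10 [276. 258.] [ 0.5666 -0.0862  0.1567]
blk 10 [358. 260.] [0.5498 0.1006 0.0663]
blk 20 [265. 296.] [ 0.6178 -0.1209  0.1069]
top table z 0.0013984396161934587
base n 1327 ((508.4916687011719, -26.199615478515625), (512.2174682617188, 249.780517578125), 77.26229858398438) 0.022934076738154063
mould mouth [0.54307101 0.0136167  0.17225634] 169
blk 79 [370. 220.] [ 0.5994 -0.1214  0.231 ]
blk 18 [347. 253.] [ 0.53   -0.0744  0.0847]
blk 11 [364. 250.] [ 0.5316 -0.1142  0.1524]
blk 95 [369. 270.] [ 0.4763 -0.1253  0.2075]
```

View pics/both.png

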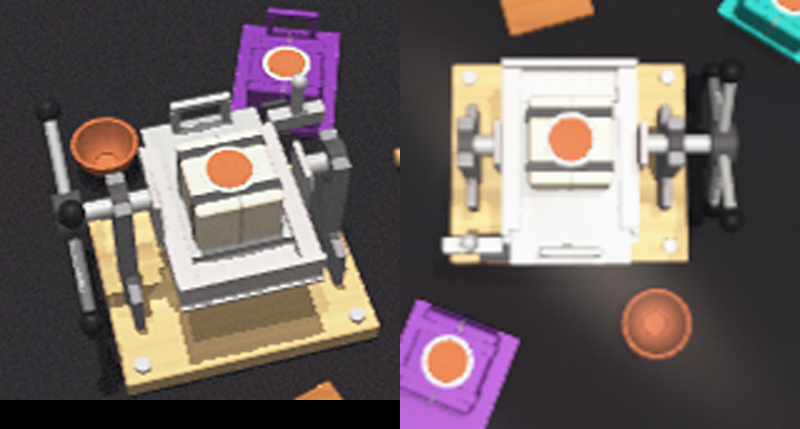

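Run:
```python
from h import *
for n in ("top","scene"):
    f=np.load(f"pics/{n}0.npz"); p,d=f['p'],f['d']; w=cloud(n,d)
    hsv=cv2.cvtColor(p,cv2.COLOR_RGB2HSV); x,y,z=w[...,0],w[...,1],w[...,2]
    near=(x>.41)&(x<.69)&(y>-.14)&(y<.17)
    base=near&(abs(z-.022)<.006)&(hsv[...,1]>50)&(hsv[...,2]>90)
    nn,l,s,_=cv2.connectedComponentsWithStats(base.astype(np.uint8),connectivity=8)
    base=base&np.isin(l,[i for i in range(1,nn) if s[i,4]>60])
    K,o,A=cam(n); vs,us=np.nonzero(base)
    r=np.c_[(us-K[0,2])/K[0,0],-(vs-K[1,2])/K[1,1],-np.ones(len(us))]@A.T
    q=o+r*((.022-o[2])/r[:,2])[:,None]
    print(n,len(q),cv2.minAreaRect((q[:,:2]*1000).astype(np.float32)))
    # handle bar, knob ball, tray rim: list heights of greys in front
    g=(x>.38)&(x<.50)&(y>-.06)&(y<.13)&(z>.09)&(z<.19)&(hsv[...,1]<60)
    for nm,m in (("knob",g&(y>.08)&(z>.152)),("handle",g&(y<.06)&(z>.138))):
        print(nm,m.sum(),np.nanmedian(w[m],0).round(4),np.nanmin(w[m],0).round(4),np.nanmax(w[m],0).round(4))
```

```text
top 1383 ((543.7180786132812, 12.558799743652344), (196.7218475341797, 234.332275390625), 1.8116607666015625)
knob 30 [0.4509 0.0996 0.1645] [0.4436 0.0924 0.1567] [0.4587 0.1056 0.1681]
handle 69 [0.4467 0.0089 0.1508] [ 0.4414 -0.0168  0.1402] [0.4501 0.0369 0.1566]
scene 3223 ((553.4768676757812, 14.220100402832031), (184.58985900878906, 234.28237915039062), 1.8920118808746338)
knob 35 [0.4547 0.1007 0.1629] [0.4478 0.0947 0.1522] [0.4587 0.1079 0.1662]
handle 118 [0.4479 0.0099 0.1493] [ 0.4392 -0.0175  0.1382] [0.4523 0.0381 0.154 ]
```

```bash
cat >> h.py <<'E'
C=np.array([.544,.013,0.]); YAW=.032
S=R.from_euler('z',YAW).as_matrix()
G=S@np.array([[0,0,0],[0,-1,0],[-1,0,0.]]) if 0 else None
def tool(sign):  # tool x down, z = sign*stand y
    x=np.array([0,0,-1.]); z=sign*S[:,1]; return np.c_[x,np.cross(z,x),z]
def st(p): return C+S@np.array(p,float)          # stand -> world
def rel():                                       # where the fingertip is, stand frame
    s=sense(); T=R.from_rotvec(s['orientation']).as_matrix()
    return S.T@(s['ee_pos']+T[:,0]*.173-C)
def go(*ts,sign=1):                                 # ts: fingertip goals in stand frame -> row shifts
    s=sense(); T=R.from_rotvec(s['orientation']).as_matrix(); D=tool(sign)
    print("tip",rel().round(4),"t",s['time'],"w",round(s['width'],4),"F",s['wrist_force'].round(1),"F stand",(S.T@s['wrist_force']).round(1))
    for t in ts:
        g=st(t)-D[:,0]*.173
        print(t,"shift",(T.T@(g-s['ee_pos'])).round(4),"turn",R.from_matrix(T.T@D).as_rotvec().round(4))
E
python3 - <<'E'
from h import *
s=sense(); print(R.from_rotvec(s['orientation']).as_matrix().round(3))
for sg in(1,-1): go((-.135,0,.2),(-.135,0,.130),sign=sg)
print(st((-.135,0,.2)))
E
```

```text
[[-0.001 -0.945  0.328]
 [-0.001  0.328  0.945]
 [-1.     0.    -0.001]]
tip [-0.3565  0.4944  0.231 ] t 0.1 w 0.0853 F [-0.2  0.5 -0.3] F stand [-0.2  0.5 -0.3]
(-0.135, 0, 0.2) shift [ 0.0314 -0.3837 -0.3827] turn [-0.3657 -0.0014 -0.0004]
(-0.135, 0, 0.13) shift [ 0.1014 -0.3837 -0.3826] turn [-0.3657 -0.0014 -0.0004]
tip [-0.3565  0.4944  0.231 ] t 0.1 w 0.0853 F [-0.2  0.5 -0.3] F stand [-0.2  0.5 -0.3]
(-0.135, 0, 0.2) shift [ 0.0314 -0.3837 -0.3827] turn [ 2.7758e+00 -5.0000e-04  1.9000e-03]
(-0.135, 0, 0.13) shift [ 0.1014 -0.3837 -0.3826] turn [ 2.7758e+00 -5.0000e-04  1.9000e-03]
[0.40906911 0.00868074 0.2       ]
```

Call:
send_rows --pt "0 0.031 -0.384 -0.383 -0.366 -0.001 0" --pt "0 0.031 -0.384 -0.383 -0.366 -0.001 0" --pt "0 0.031 -0.384 -0.383 -0.366 -0.001 0" --pt "0 0.031 -0.384 -0.383 -0.366 -0.001 0" --pt "0 0.031 -0.384 -0.383 -0.366 -0.001 0" --pt "0 0.031 -0.384 -0.383 -0.366 -0.001 0" --pt "0 0.031 -0.384 -0.383 -0.366 -0.001 0" --pt "0 0.031 -0.384 -0.383 -0.366 -0.001 0" --pt "0 0.031 -0.384 -0.383 -0.366 -0.001 0" --pt "0 0.031 -0.384 -0.383 -0.366 -0.001 0" --pt "0 0.031 -0.384 -0.383 -0.366 -0.001 0" --pt "0 0.031 -0.384 -0.383 -0.366 -0.001 0" --pt "0 0.031 -0.384 -0.383 -0.366 -0.001 0" --pt "0 0.031 -0.384 -0.383 -0.366 -0.001 0" --pt "0 0.031 -0.384 -0.383 -0.366 -0.001 0" --pt "0 0.065 -0.384 -0.383 -0.366 -0.001 0" --pt "0 0.1 -0.384 -0.383 -0.366 -0.001 0" --pt "0 0.1 -0.384 -0.383 -0.366 -0.001 0" --grip_force 40

```text
time: 1.6
ee_pos: [0.4074, 0.0095, 0.2984]
orientation: [-1.227, 1.2, 1.243]
wrist_force: [-0.9, 1.0, -1.0]
width: -0.0
```

Run:
```python
from h import *
print(R.from_rotvec(sense()['orientation']).as_matrix().round(3))
go((-.135,0,.130),(-.077,0,.130))
```

```text
[[-0.011 -0.999 -0.033]
 [ 0.002 -0.033  0.999]
 [-1.     0.011  0.003]]
tip [-0.1386  0.0013  0.1254] t 1.6 w -0.0 F [-0.9  1.  -1. ] F stand [-0.9  1.  -1. ]
(-0.135, 0, 0.13) shift [-0.0046 -0.0016 -0.0009] turn [ 0.0013  0.0026 -0.0111]
(-0.077, 0, 0.13) shift [-0.0052 -0.0596 -0.0009] turn [ 0.0013  0.0026 -0.0111]
```

Call:
send_rows --pt "0 -0.003 -0.01 0 0 0 0" --pt "0 -0.003 -0.02 0 0 0 0" --pt "0 -0.003 -0.024 0 0 0 0" --pt "0 -0.003 -0.028 0 0 0 0" --pt "0 -0.003 -0.032 0 0 0 0" --pt "0 -0.003 -0.036 0 0 0 0" --pt "0 -0.003 -0.04 0 0 0 0" --pt "0 -0.003 -0.044 0 0 0 0" --pt "0 -0.003 -0.047 0 0 0 0" --pt "0 -0.003 -0.05 0 0 0 0" --pt "0 -0.003 -0.053 0 0 0 0" --pt "0 -0.003 -0.055 0 0 0 0" --pt "0 -0.003 -0.055 0 0 0 0"

```text
time: 2.68
ee_pos: [0.4635, 0.0108, 0.3086]
orientation: [-1.231, 1.196, 1.237]
wrist_force: [-10.2, -0.6, 4.9]
width: 0.0001
```

Run:
```python
from h import *
go((-.077,0,.130))
```

```text
tip [-0.0813  0.0006  0.1356] t 2.6833 w 0.0001 F [-10.2  -0.6   4.9] F stand [-10.2  -0.3   4.9]
(-0.077, 0, 0.13) shift [ 0.0056 -0.0035 -0.0004] turn [ 0.0012  0.0011 -0.0044]
```

Call:
send_rows --pt "0 0.002 -0.002 0 0 0 0" --pt "0 0.004 -0.004 0 0 0 0" --pt "0 0.004 -0.004 0 0 0 0"

```text
time: 2.93
ee_pos: [0.4659, 0.0108, 0.3023]
orientation: [-1.226, 1.203, 1.244]
wrist_force: [-22.2, -2.1, 2.9]
width: -0.0001
```

Run:
```python
from h import *
go((-.077,0,.130))
```

```text
tip [-0.0805  0.0005  0.1293] t 2.9333 w -0.0001 F [-22.2  -2.1   2.9] F stand [-22.2  -1.4   2.9]
(-0.077, 0, 0.13) shift [-0.0007 -0.0011 -0.0003] turn [ 0.001   0.001  -0.0142]
```

Call:
send_rows --pt "0 0 0.02 0 0 0 0" --pt "0 0 0.024 0 0 0 0" --pt "0 -0.035 0.024 0 0 0 0" --pt "0 -0.07 0.024 0 0 0 0" --pt "0 -0.07 0.017 0.04 0 0 0" --pt "0 -0.07 0.01 0.08 0 0 0" --pt "0 -0.07 0.01 0.118 0 0 0" --pt "0 -0.07 0.01 0.128 0 0 0" --pt "0 -0.07 0.01 0.128 0 0 0" --pt "0 -0.07 0.01 0.128 0 0 0"

```text
time: 3.77
ee_pos: [0.454, 0.1383, 0.3745]
orientation: [-1.234, 1.192, 1.234]
wrist_force: [0.9, -0.5, -0.3]
width: -0.0001
```

Run:
```python
from h import *
go((-.088,.125,.137))
for n in ("top","scene"):
    p,d=optics.snapshot(n); np.savez(f"pics/{n}1.npz",p=p,d=d); cv2.imwrite(f"pics/{n}1.png",cv2.resize(p[190:300,240:400] if n=="top" else p[170:330,230:400],None,fx=3,fy=3)[...,::-1])
    w=cloud(n,d); hsv=cv2.cvtColor(p,cv2.COLOR_RGB2HSV); v=(w-C)@S
    m=(abs(v[...,1])<.035)&(v[...,0]<-.05)&(v[...,0]>-.12)&(v[...,2]>.138)&(v[...,2]<.158)
    print(n,"handle",m.sum(),np.median(v[m],0).round(4))
    m=(abs(v[...,1]-.092)<.016)&(abs(v[...,0]+.088)<.016)&(v[...,2]>.150)&(v[...,2]<.172)
    print(n,"knob",m.sum(),np.median(v[m],0).round(4))
    m=(v[...,2]>.158)&(v[...,2]<.185)&(hsv[...,0]<15)&(hsv[...,1]>120)&(abs(v[...,1])<.05)&(abs(v[...,0])<.1)
    print("mouth",v[m].mean(0).round(4))
```

```text
tip [-0.0858  0.1282  0.2015] t 3.7667 w -0.0001 F [ 0.9 -0.5 -0.3] F stand [ 0.9 -0.5 -0.3]
(-0.088, 0.125, 0.137) shift [ 0.0645  0.0021 -0.0031] turn [0.0021 0.0008 0.001 ]
top handle 62 [-0.0661 -0.0012  0.1438]
top knob 0 [nan nan nan]
mouth [0.0287 0.     0.1759]
scene handle 102 [-0.0637 -0.0014  0.1433]
scene knob 29 [-0.0883  0.0905  0.1537]
mouth [0.0293 0.0012 0.1757]
  return _methods._mean(a, axis=axis, dtype=dtype,
  ret = um.true_divide(
```

Run:
```python
from h import *
for k in (0,1):
  for n in ("top","scene"):
    f=np.load(f"pics/{n}{k}.npz"); p,d=f['p'],f['d']; v=(cloud(n,d)-C)@S; hsv=cv2.cvtColor(p,cv2.COLOR_RGB2HSV)
    m=(abs(v[...,1]+.137)<.02)&(hsv[...,2]<70)&(v[...,2]>.185)
    for nm,mm in (("b0",m&(v[...,0]>.02)),("b3",m&(v[...,0]<-.02))):
        q=v[mm]; print(k,n,nm,len(q),np.median(q,0).round(4), "ang",np.degrees(np.arctan2(np.median(q[:,0]),np.median(q[:,2])-.15)).round(1))
    # tray floor/rim tilt: white pts |y|<.06
    m=(abs(v[...,1])>.052)&(abs(v[...,1])<.068)&(v[...,0]>-.07)&(v[...,0]<.09)&(v[...,2]>.1)&(v[...,2]<.14)
    print(" lips slope deg",np.degrees(np.polyfit(v[m][:,0],v[m][:,2],1)[0]).round(2))
```

```text
0 top b0 65 [ 0.0494 -0.1362  0.2318] ang 31.1
0 top b3 62 [-0.0751 -0.1363  0.2097] ang -51.5
 lips slope deg 0.4
0 scene b0 100 [ 0.0551 -0.1357  0.2313] ang 34.1
0 scene b3 83 [-0.0692 -0.1365  0.2088] ang -49.7
 lips slope deg -2.14
1 top b0 63 [ 0.0414 -0.1358  0.237 ] ang 25.4
1 top b3 61 [-0.0793 -0.137   0.2024] ang -56.5
 lips slope deg 6.34
1 scene b0 106 [ 0.0469 -0.1358  0.236 ] ang 28.6
1 scene b3 77 [-0.0755 -0.1368  0.2009] ang -56.0
 lips slope deg 3.22
```

View pics/scene1.png

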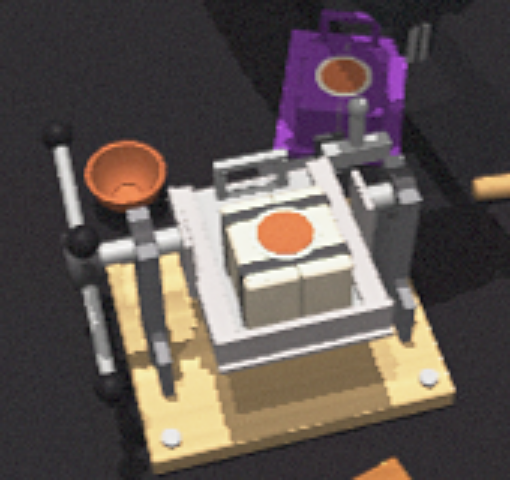

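The push dragged the cradle about 5.7° nose-down: the carrier is home, but the cradle is no longer level. I'll push the front wheel ball back to bring it to the level stop before bolting.

Call:
send_rows --pt "0 0 0.029 -0.04 0 0 0" --pt "0 0 0.029 -0.08 0 0 0" --pt "0 0 0.029 -0.12 0 0 0" --pt "0 0 0.029 -0.16 0 0 0" --pt "0 0 0.029 -0.2 0 0 0" --pt "0 0 0.029 -0.24 0 0 0" --pt "0 0 0.029 -0.268 0 0 0" --pt "0 0.016 0.029 -0.268 0 0 0" --pt "0 0.016 0.029 -0.268 0 0 0" --pt "0 0.016 0.029 -0.268 0 0 0" --pt "0 0.016 0.023 -0.268 0 0 0" --pt "0 0.016 0.018 -0.268 0 0 0" --pt "0 0.016 0.015 -0.268 0 0 0" --pt "0 0.016 0.012 -0.268 0 0 0" --pt "0 0.016 0.01 -0.268 0 0 0" --pt "0 0.016 0.008 -0.268 0 0 0" --pt "0 0.016 0.007 -0.268 0 0 0" --pt "0 0.016 0.007 -0.268 0 0 0"

```text
time: 5.37
ee_pos: [0.452, -0.1302, 0.3582]
orientation: [-1.22, 1.21, 1.25]
wrist_force: [-55.4, 0.6, 26.1]
width: 0.0002
```

```bash
cat > tilt.py <<'E'
from h import *
def tilt(n="top"):
    p,d=optics.snapshot(n); v=(cloud(n,d)-C)@S; hsv=cv2.cvtColor(p,cv2.COLOR_RGB2HSV)
    m=(abs(v[...,1])>.052)&(abs(v[...,1])<.068)&(v[...,0]>-.07)&(v[...,0]<.09)&(v[...,2]>.1)&(v[...,2]<.14)
    q=v[(abs(v[...,1]+.137)<.02)&(hsv[...,2]<70)&(v[...,2]>.185)&(v[...,0]>.02)]
    h=v[(abs(v[...,1])<.035)&(v[...,0]<-.05)&(v[...,0]>-.12)&(v[...,2]>.138)&(v[...,2]<.158)]
    print(n,"lips",np.degrees(np.polyfit(v[m][:,0],v[m][:,2],1)[0]).round(2),"b0",np.degrees(np.arctan2(np.median(q[:,0]),np.median(q[:,2])-.15)).round(1),"handle",np.median(h,0).round(4))
    return p,d
E
python3 - <<'E'
from tilt import *
go((-.095,-.14,.185)); tilt("top"); tilt("scene")
E
```

```text
tip [-0.1006 -0.1398  0.1853] t 5.3667 w 0.0002 F [-55.4   0.6  26.1] F stand [-55.4   2.3  26.1]
(-0.095, -0.14, 0.185) shift [ 0.0002 -0.0015  0.0002] turn [-0.0008  0.002  -0.0235]
top lips 6.49 b0 25.2 handle [-0.0661 -0.0013  0.1442]
scene lips 3.0 b0 28.6 handle [-0.0637 -0.0003  0.1428]
```

Call:
send_rows --pt "0 0 0.01 0 0 0 0" --pt "0 0 0.022 0 0 0 0" --pt "0 -0.04 0.022 0 0 0 0" --pt "0 -0.075 0.02 0 0 0 0" --pt "0 -0.075 -0.02 0 0 0 0" --pt "0 -0.075 -0.06 0 0 0 0" --pt "0 -0.075 -0.09 0 0 0 0" --pt "0 -0.075 -0.09 0 0 0 0" --pt "0 -0.05 -0.09 0 0 0 0" --pt "0 -0.031 -0.09 0 0 0 0" --pt "0 -0.031 -0.09 0 0 0 0" --pt "0 -0.031 -0.1 0 0 0 0" --pt "0 -0.031 -0.105 0 0 0 0" --pt "0 -0.03 -0.11 0 0 0 0" --pt "0 -0.029 -0.113 0 0 0 0" --pt "0 -0.028 -0.116 0 0 0 0" --pt "0 -0.027 -0.118 0 0 0 0" --pt "0 -0.027 -0.118 0 0 0 0"

```text
time: 6.97
ee_pos: [0.5739, -0.1264, 0.3851]
orientation: [-1.233, 1.192, 1.233]
wrist_force: [-1.9, 1.7, 4.4]
width: -0.0001
```

Run:
```python
from tilt import *
go((.03,-.14,.213)); tilt("top"); tilt("scene")
```

```text
tip [ 0.0256 -0.1401  0.2121] t 6.9667 w -0.0001 F [-1.9  1.7  4.4] F stand [-1.8  1.8  4.4]
(0.03, -0.14, 0.213) shift [-0.0009 -0.0046  0.0003] turn [0.0004 0.001  0.0011]
top lips 2.07 b0 10.2 handle [-0.0666 -0.0012  0.1492]
scene lips -0.92 b0 15.9 handle [-0.0638 -0.0017  0.1481]
```

Call:
send_rows --pt "0 0 -0.002 0 0 0 0" --pt "0 0.001 -0.004 0 0 0 0" --pt "0 0.001 -0.006 0 0 0 0" --pt "0 0.001 -0.008 0 0 0 0" --pt "0 0.001 -0.008 0 0 0 0"

```text
time: 7.48
ee_pos: [0.5794, -0.1266, 0.3839]
orientation: [-1.224, 1.203, 1.243]
wrist_force: [-32.2, 2.5, 15.0]
width: 0.0
```

Run:
```python
from tilt import *
go((.03,-.14,.213)); tilt("top"); tilt("scene")
```

```text
tip [ 0.0286 -0.1403  0.211 ] t 7.4833 w 0.0 F [-32.2   2.5  15. ] F stand [-32.1   3.6  15. ]
(0.03, -0.14, 0.213) shift [-0.002   0.001   0.0007] turn [-0.001   0.0021 -0.0134]
top lips 0.31 b0 15.4 handle [-0.0667 -0.0012  0.1512]
scene lips -2.3 b0 17.2 handle [-0.0642 -0.0005  0.1496]
```

Call:
send_rows --pt "0 0 0.01 0 0 0 0" --pt "0 0 0.022 0 0 0 0" --pt "0 -0.03 0.022 0 0 0 0" --pt "0 -0.05 0.025 0 0 0 0" --pt "0 -0.05 0.045 0.035 0 0 0" --pt "0 -0.05 0.06 0.072 0 0 0" --pt "0 -0.05 0.075 0.11 0 0 0" --pt "0 -0.05 0.09 0.148 0 0 0" --pt "0 -0.05 0.105 0.186 0 0 0" --pt "0 -0.05 0.121 0.224 0 0 0" --pt "0 -0.05 0.121 0.26 0 0 0" --pt "0 -0.05 0.121 0.27 0 0 0" --pt "0 -0.03 0.121 0.27 0 0 0" --pt "0 0.01 0.121 0.27 0 0 0" --pt "0 0.05 0.121 0.27 0 0 0" --pt "0 0.074 0.121 0.27 0 0 0" --pt "0 0.074 0.121 0.27 0 0 0" --pt "0 0.074 0.121 0.27 0 0 0"

```text
time: 9.08
ee_pos: [0.4522, 0.1395, 0.3092]
orientation: [-1.231, 1.195, 1.234]
wrist_force: [-0.1, -0.6, 1.0]
width: 0.0002
```

Run:
```python
from tilt import *
go((-.088,.125,.137),(-.088,.076,.137)); p,d=tilt("scene"); tilt("top")
cv2.imwrite("pics/s2.png",cv2.resize(p[120:320,230:430],None,fx=3,fy=3)[...,::-1])
```

```text
tip [-0.0881  0.1295  0.1362] t 9.0833 w 0.0002 F [-0.1 -0.6  1. ] F stand [-0.1 -0.6  1. ]
(-0.088, 0.125, 0.137) shift [-0.0008  0.0003 -0.0044] turn [-0.0001  0.0004 -0.0021]
(-0.088, 0.076, 0.137) shift [-0.0008  0.0003 -0.0534] turn [-0.0001  0.0004 -0.0021]
scene lips -2.17 b0 34.3 handle [-0.0644 -0.0003  0.1491]
top lips 0.56 b0 30.5 handle [-0.0668 -0.0012  0.1509]
```

View pics/s2.png

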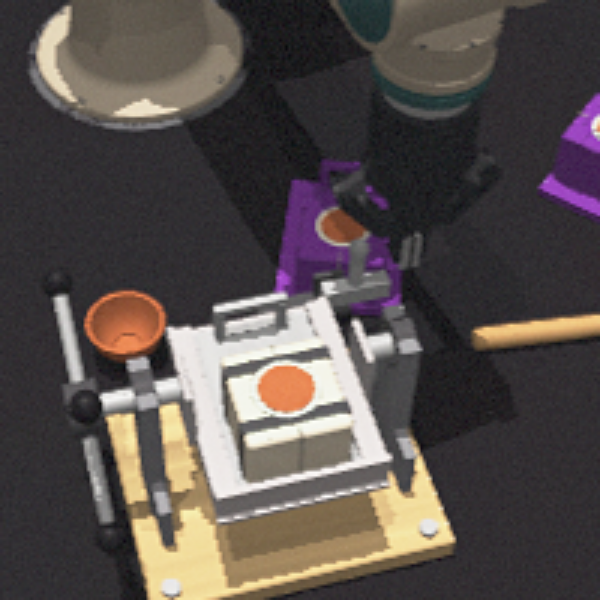

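The cradle is level again: the lips and ball0 read as they did at the start. The carrier is home and the closed fingers (410,245) stand left of the knob (358,260). Now I'll shoot the bolt.

Call:
send_rows --pt "0 0 0 -0.01 0 0 0" --pt "0 0 0 -0.015 0 0 0" --pt "0 0 0 -0.019 0 0 0" --pt "0 0 0 -0.023 0 0 0" --pt "0 0 0 -0.027 0 0 0" --pt "0 0 0 -0.031 0 0 0" --pt "0 0 0 -0.035 0 0 0" --pt "0 0 0 -0.039 0 0 0" --pt "0 0 0 -0.043 0 0 0" --pt "0 0 0 -0.047 0 0 0" --pt "0 0 0 -0.051 0 0 0" --pt "0 0 0 -0.054 0 0 0" --pt "0 0 0 -0.056 0 0 0" --pt "0 0 0 -0.056 0 0 0"

```text
time: 10.35
ee_pos: [0.4539, 0.0834, 0.3097]
orientation: [-1.232, 1.194, 1.233]
wrist_force: [0.2, 0.5, 1.0]
width: -0.0002
```

Run:
```python
from tilt import *
go((-.088,.07,.137)); tilt("scene")
```

```text
tip [-0.0878  0.0734  0.1367] t 10.35 w -0.0002 F [0.2 0.5 1. ] F stand [0.2 0.5 1. ]
(-0.088, 0.07, 0.137) shift [-0.0003  0.0002 -0.0033] turn [-0.0003  0.0007 -0.0001]
scene lips -2.13 b0 34.2 handle [-0.0646 -0.0012  0.1491]
```

Call:
send_rows --pt "0 0 0 -0.002 0 0 0" --pt "0 0 0 -0.004 0 0 0" --pt "0 0 0 -0.006 0 0 0" --pt "0 0 0 -0.007 0 0 0" --pt "0 0 0 -0.007 0 0 0"

```text
time: 10.82
ee_pos: [0.4538, 0.0796, 0.3097]
orientation: [-1.227, 1.184, 1.241]
wrist_force: [-0.7, 23.3, 0.1]
width: 0.0004
```

Run:
```python
from tilt import *
go((-.088,.07,.137)); tilt("scene")
```

```text
tip [-0.088   0.0714  0.1367] t 10.8167 w 0.0004 F [-0.7 23.3  0.1] F stand [ 0.1 23.3  0.1]
(-0.088, 0.07, 0.137) shift [-0.0003 -0.      0.0005] turn [ 0.0034  0.011  -0.    ]
scene lips -2.14 b0 34.2 handle [-0.064  -0.0003  0.1493]
```

Call:
send_rows --pt "0 0 0 0.015 0 0 0" --pt "0 0 0 0.02 0 0 0" --pt "0 -0.035 0 0.02 0 0 0" --pt "0 -0.07 0 0.02 0 0 0" --pt "0 -0.07 -0.025 -0.01 0 0 0" --pt "0 -0.07 -0.053 -0.04 0 0 0" --pt "0 -0.07 -0.053 -0.067 0 0 0" --pt "0 -0.07 -0.053 -0.067 0 0 0" --pt "0 -0.07 -0.053 -0.067 0 0 0"

```text
time: 11.62
ee_pos: [0.5094, 0.0101, 0.379]
orientation: [-1.23, 1.196, 1.232]
wrist_force: [0.5, 0.1, -1.0]
width: -0.0001
```

Run:
```python
from tilt import *
go((-.034,0,.130)); p,d=tilt("scene"); v=(cloud("scene",d)-C)@S
m=(abs(v[...,0]+.088)<.016)&(v[...,1]>.03)&(v[...,1]<.11)&(v[...,2]>.152)&(v[...,2]<.172); print("knob",m.sum(),np.median(v[m],0).round(4))
```

```text
tip [-0.0349 -0.0016  0.206 ] t 11.6167 w -0.0001 F [ 0.5  0.1 -1. ] F stand [ 0.5  0.1 -1. ]
(-0.034, 0, 0.13) shift [ 0.076  -0.0007  0.0017] turn [-0.0024  0.0007 -0.0014]
scene lips -2.34 b0 34.4 handle [-0.0641 -0.0014  0.1499]
knob 40 [-0.0865  0.0495  0.1622]
```

Call:
send_rows --pt "0 0.04 -0.001 0.001 0 0 0" --pt "0 0.07 -0.001 0.001 0 0 0" --pt "0 0.076 -0.001 0.001 0 0 0" --pt "0 0.076 -0.001 0.001 0 0 0" --pt "0 0.076 -0.001 0.001 0 0 0" --pt "0 0.076 0.005 0.001 0 0 0" --pt "0 0.076 0.01 0.001 0 0 0" --pt "0 0.076 0.013 0.001 0 0 0" --pt "0 0.076 0.015 0.001 0 0 0" --pt "0 0.076 0.017 0.001 0 0 0" --pt "0 0.076 0.019 0.001 0 0 0" --pt "0 0.076 0.021 0.001 0 0 0" --pt "0 0.076 0.022 0.001 0 0 0" --pt "0 0.076 0.022 0.001 0 0 0"

```text
time: 12.83
ee_pos: [0.4874, 0.0119, 0.3044]
orientation: [-1.233, 1.192, 1.232]
wrist_force: [5.0, -0.2, 4.0]
width: -0.0002
```

Run:
```python
from tilt import *
go((-.060,0,.130)); tilt("scene")
```

```text
tip [-0.0562  0.0008  0.1314] t 12.8333 w -0.0002 F [ 5.  -0.2  4. ] F stand [ 5.  -0.3  4. ]
(-0.06, 0, 0.13) shift [ 0.0014  0.0034 -0.0007] turn [0.0002 0.0009 0.0022]
scene lips -2.08 b0 33.9 handle [-0.067  -0.0095  0.1461]
```

Call:
send_rows --pt "0 -0.001 0.001 0 0 0 0" --pt "0 -0.001 0.002 0 0 0 0" --pt "0 -0.001 0.003 0 0 0 0" --pt "0 -0.001 0.004 0 0 0 0" --pt "0 -0.001 0.005 0 0 0 0" --pt "0 -0.001 0.005 0 0 0 0"

```text
time: 13.38
ee_pos: [0.4833, 0.0118, 0.3048]
orientation: [-1.235, 1.187, 1.228]
wrist_force: [18.8, 1.2, -7.6]
width: 0.0002
```

Run:
```python
from tilt import *
go((-.060,0,.130)); tilt("scene")
```

```text
tip [-0.0594  0.001   0.1318] t 13.3833 w 0.0002 F [18.8  1.2 -7.6] F stand [18.8  0.6 -7.6]
(-0.06, 0, 0.13) shift [ 0.0018 -0.0007 -0.0008] turn [0.0002 0.0013 0.0073]
scene lips -2.12 b0 34.0 handle [-0.0644 -0.0065  0.1471]
```

Call:
send_rows --pt "0 0 0.001 0 0 0 0" --pt "0 0 0.002 0 0 0 0" --pt "0 0 0.002 0 0 0 0" --pt "0 0 0.002 0 0 0 0"

```text
time: 13.77
ee_pos: [0.482, 0.0119, 0.305]
orientation: [-1.237, 1.184, 1.226]
wrist_force: [25.6, 2.7, -9.5]
width: -0.0001
```

Run:
```python
from tilt import *
go((-.060,0,.130)); p,d=tilt("scene"); p2,d2=tilt("top")
cv2.imwrite("pics/s3.png",np.hstack([cv2.resize(p[150:310,240:400],(400,400)),cv2.resize(p2[190:330,250:390],(400,400))])[...,::-1])
```

```text
tip [-0.0601  0.0012  0.132 ] t 13.7667 w -0.0001 F [25.6  2.7 -9.5] F stand [25.7  1.9 -9.5]
(-0.06, 0, 0.13) shift [ 0.002  -0.002  -0.0009] turn [0.0003 0.0018 0.0108]
scene lips -2.19 b0 34.1 handle [-0.0554 -0.0062  0.1473]
top lips 4.83 b0 31.2 handle [nan nan nan]
  return _methods._mean(a, axis=axis, dtype=dtype,
  ret = um.true_divide(
```

View pics/s3.png

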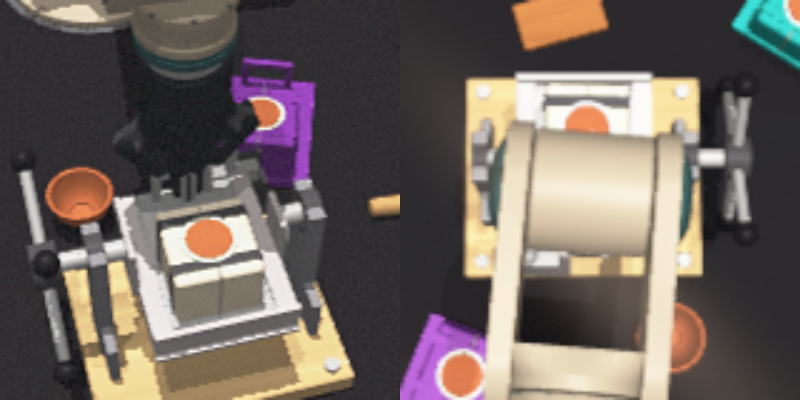

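The bolt holds. At 25.6 N the fingertips moved only 0.7 mm more, the cradle is level, and the picture shows the fingers hooked behind the handle at (195,190). I'll release the handle and go to ball0.

Call:
send_rows --pt "0 0 -0.01 0 0 0 0" --pt "0 0 -0.024 0 0 0 0" --pt "0 0 -0.026 0 0 0 0" --pt "0 -0.04 -0.026 0 0 0 0" --pt "0 -0.08 -0.026 0 0 0 0" --pt "0 -0.12 -0.026 0 0 0 0" --pt "0.045 -0.14 -0.05 -0.03 0 0 0" --pt "0.045 -0.14 -0.08 -0.06 0 0 0" --pt "0.045 -0.14 -0.113 -0.09 0 0 0" --pt "0.045 -0.14 -0.113 -0.12 0 0 0" --pt "0.045 -0.14 -0.113 -0.137 0 0 0" --pt "0.045 -0.14 -0.113 -0.137 0 0 0" --pt "0.045 -0.14 -0.113 -0.137 0 0 0"

```text
time: 14.95
ee_pos: [0.5973, -0.1224, 0.4436]
orientation: [-1.229, 1.195, 1.235]
wrist_force: [-0.7, -0.2, 1.0]
width: 0.0452
```

Run:
```python
from tilt import *
go((.0516,-.1365,.204)); tilt("scene")
```

```text
tip [ 0.0485 -0.1367  0.2706] t 14.95 w 0.0452 F [-0.7 -0.2  1. ] F stand [-0.7 -0.1  1. ]
(0.0516, -0.1365, 0.204) shift [ 0.0666 -0.0028  0.0004] turn [-0.0014  0.0021 -0.0025]
scene lips -2.12 b0 17.1 handle [-0.0715  0.001   0.1489]
```

Call:
send_rows --pt "0.045 0.03 -0.003 0 0 0 0" --pt "0.045 0.06 -0.003 0 0 0 0" --pt "0.045 0.066 -0.003 0 0 0 0" --pt "0.045 0.066 -0.003 0 0 0 0" --pt "0.045 0.066 -0.003 0 0 0 0" --pt "0.012 0.066 -0.003 0 0 0 0" --pt "0.012 0.066 -0.003 0 0 0 0" --pt "0.012 0.066 -0.003 0 0 0 0" --pt "0.012 0.066 -0.003 0 0 0 0" --pt "0.012 0.066 -0.003 0 0 0 0" --grip_force 40

```text
time: 15.83
ee_pos: [0.6006, -0.1211, 0.3813]
orientation: [-1.234, 1.19, 1.231]
wrist_force: [-1.5, 2.8, 5.4]
width: 0.0195
```

```bash
cat > arc.py <<'E'
from h import *
def arc(t0,t1,n,r=.09,k0=0):  # tool-axis shifts (x down, y=-stand x) of a ball moving from lean t0 to t1 (deg)
    a=np.radians(np.linspace(t0,t1,n+1)); b=np.radians(t0)
    for i in a[1:]: print([0.012]+list(np.round([-(r*np.cos(i)-r*np.cos(b)),-(r*np.sin(i)-r*np.sin(b)),0],4)),round(np.degrees(i)))
E
python3 - <<'E'
from tilt import *; from arc import arc
go((.0516,-.1365,.204)); tilt("scene"); arc(35,-10,12)
E
```

```text
tip [ 0.053  -0.1356  0.2083] t 15.8333 w 0.0195 F [-1.5  2.8  5.4] F stand [-1.4  2.9  5.4]
(0.0516, -0.1365, 0.204) shift [ 0.0043  0.0007 -0.0007] turn [0.0009 0.0011 0.004 ]
scene lips -2.19 b0 23.1 handle [-0.0718  0.0002  0.1493]
[0.012, np.float64(-0.0032), np.float64(0.0049), np.float64(0.0)] 31
[0.012, np.float64(-0.0061), np.float64(0.0101), np.float64(0.0)] 28
[0.012, np.float64(-0.0087), np.float64(0.0154), np.float64(0.0)] 24
[0.012, np.float64(-0.0108), np.float64(0.0208), np.float64(0.0)] 20
[0.012, np.float64(-0.0127), np.float64(0.0264), np.float64(0.0)] 16
[0.012, np.float64(-0.0141), np.float64(0.0321), np.float64(0.0)] 12
[0.012, np.float64(-0.0152), np.float64(0.0379), np.float64(0.0)] 9
[0.012, np.float64(-0.0159), np.float64(0.0438), np.float64(0.0)] 5
[0.012, np.float64(-0.0163), np.float64(0.0497), np.float64(0.0)] 1
[0.012, np.float64(-0.0162), np.float64(0.0555), np.float64(0.0)] -2
[0.012, np.float64(-0.0157), np.float64(0.0614), np.float64(0.0)] -6
[0.012, np.float64(-0.0149), np.float64(0.0673), np.float64(0.0)] -10
```

Call:
send_rows --pt "0.04 0 0 0 0 0 0" --pt "0.04 0 0 -0.001 0 0 0" --pt "0.04 0.004 0 -0.001 0 0 0" --pt "0.04 0.006 0.001 -0.001 0 0 0" --pt "0.04 0.006 0.001 -0.001 0 0 0" --pt "0.012 0.006 0.001 -0.001 0 0 0" --pt "0.012 0.006 0.001 -0.001 0 0 0" --pt "0.012 0.006 0.001 -0.001 0 0 0" --pt "0.012 0.006 0.001 -0.001 0 0 0"

```text
time: 16.63
ee_pos: [0.5996, -0.1215, 0.3725]
orientation: [-1.231, 1.191, 1.236]
wrist_force: [-1.8, 6.7, 0.3]
width: 0.0189
```

Run:
```python
from tilt import *
go((.0516,-.1365,.204)); tilt("scene")
```

```text
tip [ 0.0512 -0.1356  0.1995] t 16.6333 w 0.0189 F [-1.8  6.7  0.3] F stand [-1.6  6.8  0.3]
(0.0516, -0.1365, 0.204) shift [-0.0045 -0.0003 -0.0002] turn [ 0.0018  0.0038 -0.0006]
scene lips -2.31 b0 23.7 handle [-0.0718  0.0011  0.1491]
```

Call:
send_rows --pt "0.012 -0.003 0.005 0 0 0 0" --pt "0.012 -0.006 0.01 0 0 0 0" --pt "0.012 -0.009 0.015 0 0 0 0" --pt "0.012 -0.011 0.021 0 0 0 0" --pt "0.012 -0.013 0.026 0 0 0 0" --pt "0.012 -0.014 0.032 0 0 0 0" --pt "0.012 -0.015 0.038 0 0 0 0" --pt "0.012 -0.016 0.044 0 0 0 0" --pt "0.012 -0.016 0.05 0 0 0 0" --pt "0.012 -0.016 0.055 0 0 0 0" --pt "0.012 -0.016 0.061 0 0 0 0" --pt "0.012 -0.015 0.067 0 0 0 0" --pt "0.012 -0.015 0.067 0 0 0 0"

```text
time: 17.77
ee_pos: [0.5327, -0.1237, 0.3888]
orientation: [-1.234, 1.187, 1.232]
wrist_force: [3.1, 5.9, 2.4]
width: 0.0193
```

Run:
```python
from tilt import *; from arc import arc
go(); p,d=tilt("scene"); arc(-10,-58,13)
cv2.imwrite("pics/s4.png",cv2.resize(p[120:320,220:420],None,fx=2.5,fy=2.5)[...,::-1])
```

```text
tip [-0.0148 -0.1358  0.2158] t 17.7667 w 0.0193 F [3.1 5.9 2.4] F stand [3.3 5.8 2.4]
scene lips 18.79 b0 5.3 handle [nan nan nan]
[0.012, np.float64(0.0012), np.float64(0.0057), np.float64(0.0)] -14
[0.012, np.float64(0.0027), np.float64(0.0113), np.float64(0.0)] -17
[0.012, np.float64(0.0047), np.float64(0.0167), np.float64(0.0)] -21
[0.012, np.float64(0.0069), np.float64(0.0221), np.float64(0.0)] -25
[0.012, np.float64(0.0095), np.float64(0.0273), np.float64(0.0)] -28
[0.012, np.float64(0.0124), np.float64(0.0323), np.float64(0.0)] -32
[0.012, np.float64(0.0157), np.float64(0.0371), np.float64(0.0)] -36
[0.012, np.float64(0.0192), np.float64(0.0417), np.float64(0.0)] -40
[0.012, np.float64(0.0231), np.float64(0.046), np.float64(0.0)] -43
[0.012, np.float64(0.0272), np.float64(0.0501), np.float64(0.0)] -47
[0.012, np.float64(0.0315), np.float64(0.0539), np.float64(0.0)] -51
[0.012, np.float64(0.0361), np.float64(0.0575), np.float64(0.0)] -54
[0.012, np.float64(0.0409), np.float64(0.0607), np.float64(0.0)] -58
  return _methods._mean(a, axis=axis, dtype=dtype,
  ret = um.true_divide(
```

View pics/s4.png

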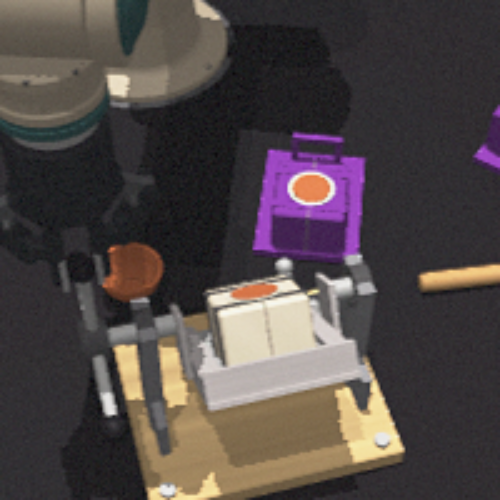

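Gripping ball0 works: the cradle (270,350) has tilted about 45° with the carrier still held. I'll continue round the arc.

Call:
send_rows --pt "0.012 0.001 0.006 0 0 0 0" --pt "0.012 0.003 0.011 0 0 0 0" --pt "0.012 0.005 0.017 0 0 0 0" --pt "0.012 0.007 0.022 0 0 0 0" --pt "0.012 0.01 0.027 0 0 0 0" --pt "0.012 0.012 0.032 0 0 0 0" --pt "0.012 0.016 0.037 0 0 0 0" --pt "0.012 0.019 0.042 0 0 0 0" --pt "0.012 0.023 0.046 0 0 0 0" --pt "0.012 0.027 0.05 0 0 0 0" --pt "0.012 0.032 0.054 0 0 0 0" --pt "0.012 0.036 0.058 0 0 0 0" --pt "0.012 0.041 0.061 0 0 0 0" --pt "0.012 0.041 0.061 0 0 0 0"

```text
time: 18.98
ee_pos: [0.4711, -0.1267, 0.3453]
orientation: [-1.231, 1.194, 1.235]
wrist_force: [-0.5, 0.5, 0.3]
width: 0.0123
```

Run:
```python
from h import *
go()
```

```text
tip [-0.0776 -0.137   0.1723] t 18.9833 w 0.0123 F [-0.5  0.5  0.3] F stand [-0.5  0.5  0.3]
```

Run:
```python
from h import *
p,d=optics.snapshot("scene"); v=(cloud("scene",d)-C)@S
cv2.imwrite("pics/s5.png",cv2.resize(p[140:320,210:390],None,fx=3,fy=3)[...,::-1])
```

```text
(no output)
```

View pics/s5.png

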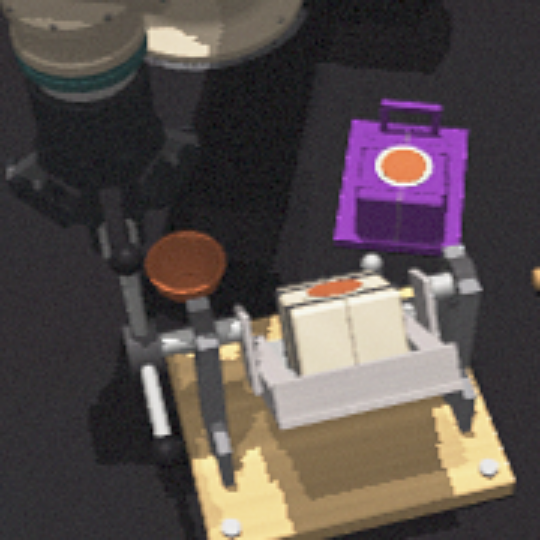

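Run:
```python
from h import *
K,o,A=cam("scene")
for px in ((250.7,225),(265,288)):
    r=A@np.array([(px[0]-K[0,2])/K[0,0],-(px[1]-K[1,2])/K[1,1],-1]); a=S.T@(o-C); b=S.T@r
    q=a+b*((-.137-a[1])/b[1]); print(q.round(4),np.hypot(q[0],q[2]-.15).round(4),np.degrees(np.arctan2(q[0],q[2]-.15)).round(1))
for f in (10,15,20,25,30,35,40,45,50,55,60,65):
    a=np.radians(f); print(f,(np.array([-70*np.sin(a)+5*np.cos(a)+11,150+70*np.cos(a)+5*np.sin(a)])).round(1))
```

```text
[-0.0048 -0.137   0.2496] 0.0998 -2.7
[ 0.1576 -0.137   0.2797] 0.2041 50.5
10 [  3.8 219.8]
15 [ -2.3 218.9]
20 [ -8.2 217.5]
25 [-14.1 215.6]
30 [-19.7 213.1]
35 [-25.1 210.2]
40 [-30.2 206.8]
45 [-35. 203.]
50 [-39.4 198.8]
55 [-43.5 194.2]
60 [-47.1 189.3]
65 [-50.3 184.1]
```

Call:
send_rows --pt "0 0 0.02 0 0 0 0" --pt "0 0 0.03 0 0 0 0" --pt "0 -0.04 0.03 0 0 0 0" --pt "0 -0.08 0.03 0 0 0 0" --pt "0 -0.098 0.02 0 0 0 0" --pt "0 -0.098 -0.02 0 0 0 0" --pt "0 -0.098 -0.06 0 0 0 0" --pt "0 -0.098 -0.098 0 0 0 0" --pt "0 -0.098 -0.098 0 0 0 0" --pt "0 -0.07 -0.098 0 0 0 0" --pt "0 -0.05 -0.098 0 0 0 0" --pt "0 -0.05 -0.098 0 0 0 0" --pt "0 -0.05 -0.098 0 0 0 0"

```text
time: 20.12
ee_pos: [0.5695, -0.1236, 0.3961]
orientation: [-1.231, 1.194, 1.235]
wrist_force: [0.5, -0.9, 0.0]
width: 0.0002
```

Run:
```python
from h import *
go()
```

```text
tip [ 0.0209 -0.1371  0.2231] t 20.1167 w 0.0002 F [ 0.5 -0.9  0. ] F stand [ 0.5 -0.9  0. ]
```

Call:
send_rows --pt "0 0.001 0.01 0 0 0 0" --pt "0 0.003 0.017 0 0 0 0" --pt "0 0.004 0.02 0 0 0 0" --pt "0 0.004 0.023 0 0 0 0" --pt "0 0.005 0.026 0 0 0 0" --pt "0 0.006 0.029 0 0 0 0" --pt "0 0.007 0.032 0 0 0 0" --pt "0 0.008 0.035 0 0 0 0" --pt "0 0.009 0.038 0 0 0 0" --pt "0 0.01 0.041 0 0 0 0" --pt "0 0.012 0.044 0 0 0 0" --pt "0 0.013 0.046 0 0 0 0" --pt "0 0.013 0.046 0 0 0 0"

```text
time: 21.2
ee_pos: [0.5239, -0.1249, 0.3886]
orientation: [-1.239, 1.186, 1.224]
wrist_force: [6.2, 0.5, 5.6]
width: -0.0
```

```bash
cat >> tilt.py <<'E'
def ang(n="scene"):
    # dark balls near wheel plane, by depth
    p,d=optics.snapshot(n); v=(cloud(n,d)-C)@S; hsv=cv2.cvtColor(p,cv2.COLOR_RGB2HSV)
    m=((abs(v[...,1]+.137)<.022)&(hsv[...,2]<75)&(np.hypot(v[...,0],v[...,2]-.15)<.115)&(np.hypot(v[...,0],v[...,2]-.15)>.07)).astype(np.uint8)
    k,l,s,c=cv2.connectedComponentsWithStats(m)
    for i in range(1,k):
        if s[i,4]>15:
            q=np.median(v[l==i],0); print(n,"dark",s[i,4],c[i].round(),q.round(3),"lean",np.degrees(np.arctan2(q[0],q[2]-.15)).round(1))
    return p
E
python3 - <<'E'
from tilt import *
go(); ang("scene"); ang("top")
E
```

```text
tip [-0.0226 -0.1374  0.2156] t 21.2 w -0.0 F [6.2 0.5 5.6] F stand [6.2 0.3 5.6]
scene dark 167 [250. 222.] [-0.016 -0.137  0.247] lean -9.2
scene dark 21 [250. 240.] [-0.077 -0.143  0.112] lean -116.1
scene dark 100 [262. 276.] [ 0.082 -0.136  0.201] lean 58.1
scene dark 72 [264. 293.] [ 0.047 -0.136  0.079] lean 146.4
top dark 41 [371. 259.] [-0.048 -0.134  0.236] lean -29.3
top dark 51 [366. 276.] [-0.08  -0.138  0.115] lean -113.7
```

Call:
send_rows --pt "0 0.002 0.003 0 0 0 0" --pt "0 0.003 0.005 0 0 0 0" --pt "0 0.005 0.008 0 0 0 0" --pt "0 0.007 0.01 0 0 0 0" --pt "0 0.009 0.012 0 0 0 0" --pt "0 0.011 0.014 0 0 0 0" --pt "0 0.013 0.016 0 0 0 0" --pt "0 0.016 0.018 0 0 0 0" --pt "0 0.018 0.02 0 0 0 0" --pt "0 0.021 0.022 0 0 0 0" --pt "0 0.024 0.024 0 0 0 0" --pt "0 0.027 0.025 0 0 0 0" --pt "0 0.027 0.025 0 0 0 0"

```text
time: 22.38
ee_pos: [0.499, -0.1259, 0.3623]
orientation: [-1.24, 1.187, 1.224]
wrist_force: [2.1, 0.4, 11.1]
width: 0.0001
```

Run:
```python
from tilt import *
go(); ang("scene")
```

```text
tip [-0.0475 -0.1377  0.1894] t 22.3833 w 0.0001 F [ 2.1  0.4 11.1] F stand [ 2.1  0.4 11.1]
scene dark 260 [249. 216.] [-0.04  -0.137  0.238] lean -24.3
scene dark 107 [257. 253.] [ 0.051 -0.136  0.233] lean 31.7
scene dark 83 [266. 299.] [ 0.079 -0.136  0.11 ] lean 117.1
```

Call:
send_rows --pt "0 -0.03 0 0 0 0 0" --pt "0 -0.07 0 0 0 0 0" --pt "0 -0.09 -0.02 0 0 0 0" --pt "0 -0.09 -0.06 0 0 0 0" --pt "0 -0.09 -0.1 0 0 0 0" --pt "0 -0.09 -0.14 0 0 0 0" --pt "0 -0.09 -0.14 0 0 0 0" --pt "0 -0.06 -0.14 0 0 0 0" --pt "0 -0.03 -0.14 0 0 0 0" --pt "0 -0.03 -0.14 0 0 0 0" --pt "0 -0.03 -0.14 0 0 0 0"

```text
time: 23.35
ee_pos: [0.6383, -0.1215, 0.387]
orientation: [-1.231, 1.194, 1.234]
wrist_force: [-0.3, -0.5, 0.9]
width: 0.0002
```

Run:
```python
from tilt import *
go(); p=ang("scene"); ang("top")
cv2.imwrite("pics/s6.png",cv2.resize(p[140:320,210:390],None,fx=3,fy=3)[...,::-1])
```

```text
tip [ 0.0897 -0.1372  0.214 ] t 23.35 w 0.0002 F [-0.3 -0.5  0.9] F stand [-0.3 -0.5  0.9]
scene dark 83 [266. 299.] [ 0.079 -0.136  0.11 ] lean 117.1
top dark 91 [369. 219.] [ 0.051 -0.136  0.232] lean 32.0
```

View pics/s6.png

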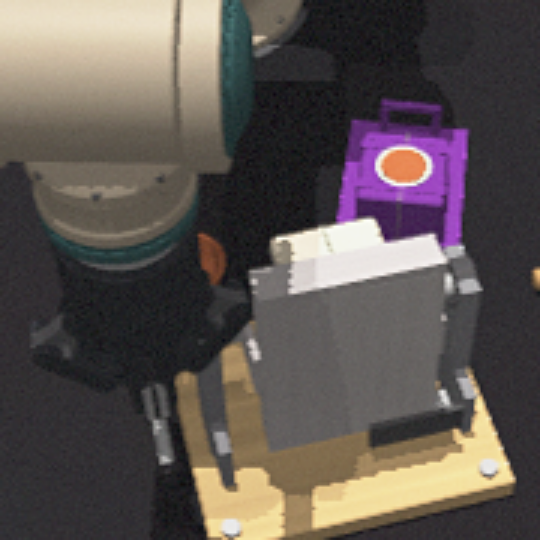

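The cradle stands vertical with its back end up and the mould held; the fingers (160,430) are behind ball1. Now I'll push ball1 over.

Call:
send_rows --pt "0 0 0.01 0 0 0 0" --pt "0 0 0.016 0 0 0 0" --pt "0 0 0.021 0 0 0 0" --pt "0 -0.001 0.026 0 0 0 0" --pt "0 -0.002 0.031 0 0 0 0" --pt "0 -0.003 0.036 0 0 0 0" --pt "0 -0.004 0.041 0 0 0 0" --pt "0 -0.005 0.046 0 0 0 0" --pt "0 -0.006 0.051 0 0 0 0" --pt "0 -0.006 0.056 0 0 0 0" --pt "0 -0.006 0.061 0 0 0 0" --pt "0 -0.006 0.066 0 0 0 0" --pt "0 -0.006 0.071 0 0 0 0" --pt "0 -0.006 0.076 0 0 0 0" --pt "0 -0.006 0.081 0 0 0 0" --pt "0 -0.006 0.086 0 0 0 0" --pt "0 -0.005 0.092 0 0 0 0" --pt "0 -0.003 0.098 0 0 0 0" --pt "0 -0.003 0.098 0 0 0 0"

```text
time: 25.03
ee_pos: [0.5404, -0.1243, 0.3927]
orientation: [-1.237, 1.188, 1.227]
wrist_force: [3.9, 0.2, 3.2]
width: 0.0002
```

Run:
```python
from tilt import *
go(); ang("scene"); ang("top")
```

```text
tip [-0.0067 -0.1372  0.2197] t 25.0333 w 0.0002 F [3.9 0.2 3.2] F stand [3.9 0.1 3.2]
scene dark 153 [251. 228.] [ 0.    -0.137  0.247] lean 0.0
scene dark 144 [263. 285.] [ 0.085 -0.136  0.182] lean 69.3
top dark 45 [372. 252.] [-0.032 -0.135  0.244] lean -18.9
```

Call:
send_rows --pt "0 0.001 0.003 0 0 0 0" --pt "0 0.002 0.006 0 0 0 0" --pt "0 0.003 0.009 0 0 0 0" --pt "0 0.004 0.012 0 0 0 0" --pt "0 0.005 0.014 0 0 0 0" --pt "0 0.007 0.017 0 0 0 0" --pt "0 0.008 0.02 0 0 0 0" --pt "0 0.01 0.022 0 0 0 0" --pt "0 0.012 0.025 0 0 0 0" --pt "0 0.014 0.027 0 0 0 0" --pt "0 0.016 0.029 0 0 0 0" --pt "0 0.018 0.031 0 0 0 0" --pt "0 0.02 0.033 0 0 0 0" --pt "0 0.023 0.035 0 0 0 0" --pt "0 0.023 0.035 0 0 0 0"

```text
time: 26.38
ee_pos: [0.5055, -0.1257, 0.3686]
orientation: [-1.234, 1.191, 1.23]
wrist_force: [0.6, 0.9, 7.2]
width: 0.0002
```

Run:
```python
from tilt import *
go(); ang("scene")
```

```text
tip [-0.0423 -0.1374  0.1956] t 26.3833 w 0.0002 F [0.6 0.9 7.2] F stand [0.7 0.9 7.2]
scene dark 249 [248. 216.] [-0.035 -0.137  0.243] lean -20.6
scene dark 109 [258. 258.] [ 0.059 -0.136  0.228] lean 37.3
scene dark 82 [266. 298.] [ 0.074 -0.136  0.101] lean 123.5
```

Call:
send_rows --pt "0 0.002 0.001 0 0 0 0" --pt "0 0.004 0.003 0 0 0 0" --pt "0 0.006 0.004 0 0 0 0" --pt "0 0.007 0.004 0 0 0 0" --pt "0 0.007 0.004 0 0 0 0"

```text
time: 26.85
ee_pos: [0.5021, -0.1257, 0.3644]
orientation: [-1.238, 1.188, 1.226]
wrist_force: [-0.1, 3.4, 18.1]
width: -0.0001
```

Run:
```python
from tilt import *
go(); ang("scene")
```

```text
tip [-0.0449 -0.1375  0.1914] t 26.85 w -0.0001 F [-0.1  3.4 18.1] F stand [ 0.   3.4 18.1]
scene dark 270 [249. 216.] [-0.037 -0.137  0.24 ] lean -22.5
scene dark 105 [258. 255.] [ 0.055 -0.136  0.231] lean 34.2
scene dark 83 [266. 299.] [ 0.077 -0.136  0.106] lean 119.7
```

Call:
send_rows --pt "0 0.001 0 0 0 0 0" --pt "0 0.002 0 0 0 0 0" --pt "0 0.002 0 0 0 0 0"

```text
time: 27.15
ee_pos: [0.5025, -0.1257, 0.3635]
orientation: [-1.24, 1.186, 1.223]
wrist_force: [5.2, 2.0, 20.2]
width: -0.0003
```

Call:
send_rows --pt "0 -0.03 0 0 0 0 0" --pt "0 -0.07 0 0 0 0 0" --pt "0 -0.1 0 0 0 0 0" --pt "0 -0.12 0.04 0 0 0 0" --pt "0 -0.12 0.08 0 0 0 0" --pt "0 -0.12 0.08 0 0 0 0" --pt "0 -0.12 0.08 -0.04 0 0 0" --pt "0 -0.12 0.08 -0.08 0 0 0" --pt "0 -0.12 0.08 -0.12 0 0 0" --pt "0 -0.12 0.08 -0.16 0 0 0" --pt "0 -0.12 0.08 -0.16 0 0 0"

```text
time: 28.07
ee_pos: [0.4262, -0.2937, 0.4754]
orientation: [-1.226, 1.198, 1.232]
wrist_force: [0.2, 0.3, -0.4]
width: 0.0001
```

Run:
```python
from tilt import *
go(); p=ang("scene"); p2=ang("top")
cv2.imwrite("pics/s7.png",np.hstack([cv2.resize(p[140:320,210:390],(400,400)),cv2.resize(p2[170:350,230:410],(400,400))])[...,::-1])
# moved bystanders: saturated-colour pixel difference vs start
for n,q in(("top",p2),("scene",p)):
    o=np.load(f"pics/{n}0.npz")['p']; m=(cv2.absdiff(o,q).max(2)>60).astype(np.uint8); m=cv2.morphologyEx(m,cv2.MORPH_OPEN,np.ones((3,3)))
    k,l,s,c=cv2.connectedComponentsWithStats(m); print(n,[(s[i,4],c[i].round().tolist()) for i in range(1,k) if s[i,4]>25])
```

```text
tip [-0.1282 -0.3025  0.3024] t 28.0667 w 0.0001 F [ 0.2  0.3 -0.4] F stand [ 0.2  0.3 -0.4]
scene dark 82 [248. 213.] [-0.071 -0.136  0.209] lean -49.9
scene dark 100 [258. 255.] [ 0.055 -0.136  0.231] lean 34.3
scene dark 83 [266. 299.] [ 0.077 -0.136  0.106] lean 119.7
top dark 98 [369. 219.] [ 0.054 -0.136  0.229] lean 34.2
top dark 96 [369. 270.] [-0.071 -0.136  0.208] lean -50.8
top [(np.int32(27), [285.0, 202.0]), (np.int32(493), [312.0, 210.0]), (np.int32(52), [305.0, 233.0]), (np.int32(45), [324.0, 233.0]), (np.int32(187), [314.0, 243.0]), (np.int32(15870), [438.0, 371.0]), (np.int32(45), [304.0, 253.0]), (np.int32(42), [324.0, 253.0]), (np.int32(70), [509.0, 263.0]), (np.int32(27), [306.0, 260.0]), (np.int32(260), [296.0, 282.0]), (np.int32(28), [272.0, 280.0]), (np.int32(140), [327.0, 282.0]), (np.int32(1045), [18.0, 401.0]), (np.int32(383), [269.0, 411.0]), (np.int32(4381), [105.0, 455.0]), (np.int32(159), [334.0, 423.0]), (np.int32(351), [343.0, 443.0]), (np.int32(37), [232.0, 439.0]), (np.int32(1669), [248.0, 465.0]), (np.int32(509), [24.0, 464.0]), (np.int32(174), [321
[... 220 characters left out ...]
32(111), [285.0, 33.0]), (np.int32(58), [447.0, 54.0]), (np.int32(78), [243.0, 71.0]), (np.int32(73), [489.0, 75.0]), (np.int32(134), [323.0, 79.0]), (np.int32(44), [343.0, 79.0]), (np.int32(626), [123.0, 100.0]), (np.int32(671), [315.0, 96.0]), (np.int32(27), [322.0, 111.0]), (np.int32(77), [302.0, 126.0]), (np.int32(34), [251.0, 139.0]), (np.int32(102), [262.0, 152.0]), (np.int32(1118), [313.0, 208.0]), (np.int32(32), [349.0, 204.0]), (np.int32(45), [355.0, 213.0]), (np.int32(1234), [333.0, 261.0]), (np.int32(50), [329.0, 226.0]), (np.int32(46), [306.0, 231.0]), (np.int32(222), [321.0, 237.0]), (np.int32(497), [319.0, 256.0]), (np.int32(63), [335.0, 244.0]), (np.int32(46), [292.0, 248.0])]
```

View pics/s7.png

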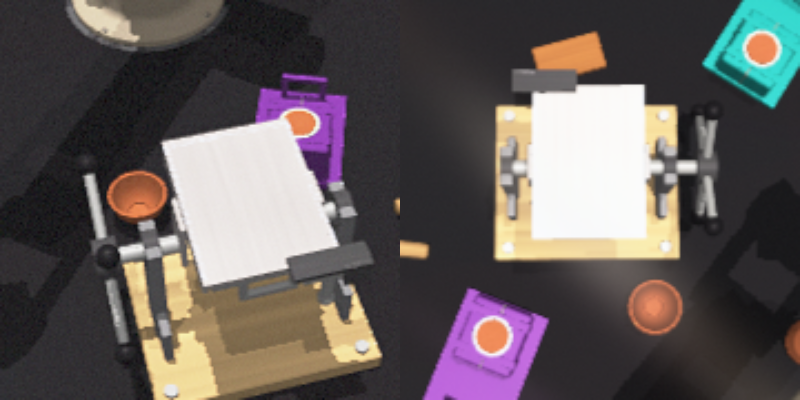

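The tray is upside down with the bolt bar still across the front (scene crop (330,262)), and the carrier is in the cradle. Wheel-ball angles match those at the start, and pot, rib and look-alikes have not moved.

```bash
python3 -c "
from rig import order; print(order.finish_job())"
```

```text
the job is handed in; nothing more can be done
None
```

The carrier is bolted in the cradle and the cradle is upside down against its stop. I handed the job in at about 28 s with the arm touching nothing.

**What I did**
- **Carrier home:** I pushed the carrier against its end stop with about 22 N. That push also tipped the cradle about 6° nose-down. I turned it back by the wheel to its level stop, and the lip slope and ball0 angle then read as at the start.
- **Bolt:** I shot it fully across. The knob ended at y = +49.5 mm against 50 mm expected, and it took 23 N at its end.
- **Tug:** I hooked the handle from behind and pulled to about 26 N with the cradle level. The fingertips moved only 0.7 mm more, and the handle then sat at x = -71.5 mm (about -72 expected against the bolt).
- **Turning over:** I brought the first wheel ball about 90° round, then the next. The cradle came up hard at about 20 N. The wheel balls now read 34.3° and -49.9° in the scene camera, against 34.1° and -49.7° at the start, which matches a full half turn.

**Last checks:** In the last picture the tray is upside down with the bolt bar still across the front. A before-and-after comparison showed changes only at the stand, the arm and its shadows. The figure was hidden in that comparison by the arm's area, though the arm never went near it.

**What went wrong or disagreed**
- My first try at re-levelling pressed on a wheel ball with 55 N at the closed fingertips and did not move the cradle. That is above the 40 N limit for the arm or gripper body, though it was the fingers that touched; I do not know how it will be judged.
- My pinch on the first ball slipped off partway, at about 45–50°. I finished the turn by pushing with closed fingers instead.

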